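# Clear the finished stones from the cutting machine's catch tray

### The arm

A 6-joint arm with a two-finger parallel gripper is mounted at the origin on the work surface. World frame = base frame: x ahead of the robot, y to its left, z up, the work surface at z = 0. Lengths are in m, angles in rad, forces in N, time in s.
With the tool pointing down it reaches from about 0.375 to 0.75 m from the base axis. Payload 9 kg.
Tool frame: the origin (TCP) lies on the centre line of the jaws, within the pads' length; the fingertips stand 22 mm ahead of it and the grasp point (between the pads) lies 3 mm ahead of it; z points along the fingers, y is the line along which they close (so a half turn about z gives the same grasp; the last joint's range is limited). The gripper opens to 85 mm and grips with 20 to 120 N. Pads are 22 mm wide; open, the fingers measure 114 mm over their backs; the gripper's body (76 mm by 85 mm) begins 54 mm behind the grasp point. The pads swing forward as they close: fully open they stand 13 mm farther back than shut.
Start: joints at [-1.363, 0.104, 0.097, 1.564, 0, 1.353], TCP at [0.248, -0.546, 0.253] pointing down, gripper open.
Joint ranges: [-2.99, 2.99], [-0.84, 1.86], [-1.1, 1.16], [-1.84, 2.11], [-1.51, 1.56], [-3.14, 3.14]. Speed limits (rad/s): [2.22, 2.22, 2.57, 3.14, 3.14, 3.14].

### API

Orientations are given as a rotation vector (axis times angle).
In Python, from bench import monitor, cams, workorder gives the robot as it stands.
- The arm moves only by the tool send_rows, never from a script. Its argument "targets" is a list of rows, each a list of 3 entries, a list of its own where there are three numbers: the shift along the world's x, y, z as a fraction of full scale, then the turn, a rotation vector about the world's x, y, z as a fraction of full scale, then the opening, from 0 (shut) to 1 (fully open). A call has 1 to 10 rows; each row shifts and turns the commanded pose from where the row before left it; what a row does not reach is not made up. Full scale, the value 1, is 80 mm for a shift and 90 degrees for a turn. A row lasts 1/10 s, in which the tool goes at most 50 mm and 8.59 degrees, less where a joint would pass 70% of its speed; a pose out of reach is approached as far as the arm can. A call with a number of a shift or a turn outside -1 to 1 is refused whole. A call with a gripper value outside its range is refused whole. The fingers move at their own pace and stop on an object; "squeeze" is the grip in N (left out, the last holds). Time passes only in rows, so rows that do not move let the fingers close. It gives the time, the measured TCP pose, the force, the opening and the grip force at its end, in the units of the state.
- monitor.sense(): the state, without advancing time (a new reading comes with each control period).
- cams.camera(name): name is "side" or "top" or "wrist"; returns a dict with "image" (420x560x3 uint8, red, green, blue), "vertical_fov" (degrees; the focal length in pixels is half the picture's height over the tangent of half this angle, whatever the lens; pixels are square), "cx", "cy" (the principal point, pixels), "xyz" and "attitude" of the camera in the world; the wrist camera has in their place "tool_from_camera" (4x4, takes a point from camera to tool coordinates, whose origin is the TCP and whose axes are the flange's). Camera axes: x right, y down, z forward; pixel columns grow to the right and rows downward; lengths in m; the calibration is good to about 2 mm. A picture is of the moment at which its call begins: read the wrist's pose just before it. There is no depth.
- workorder.sign_off(): hands the job in; it is judged then, once.
The state is a dict: "clock": time; "joint_pos": joint angles; "joint_vel": joint speeds; "tau": joint torques, N m; "ee_pos": TCP position; "tool_rot": TCP orientation; "force": force on the tool from outside, world axes, zero at the start; "torque": the same for the moment, N m; "opening": finger opening in m; "grip_force": force on a finger pad.
Only numpy, scipy, OpenCV 4.12 (cv2) and the standard library are available. Lean on these libraries where they do the work, as an engineer would, in place of code of your own. Each camera call takes 0.05 s, during which the arm holds its last target. There are 200 camera calls.

### The job

Slide the two finished blue stones over the open edge of the machine's catch tray into the orange box waiting below it, without lifting them, and leave the unfinished grey blank in the tray. Then slide the box along the bench, without lifting it, until its whole body is on the green mat (only the pull bar may overhang), with both stones still in it. Leave the other things on the bench where they are.

Things in the scene. Friction and masses are not known exactly. Their poses are not given: they have to be found in the camera images.
- tray: Catch tray, one fixed piece with the grey machine. Metal floor 260 (x) by 205 mm (y), its top 50 mm above the bench, 6 mm thick; rims 20 mm higher on three sides, none on the -y side, where the floor overhangs 35 mm. Origin: at bench level below the middle of that open edge; x along the edge, y into the tray (back rim at 205 mm), z up
- guard (a point): Foremost point of the machine's clear round guard (112 mm across, axis along the tray's y, 140 mm above the bench); the tall headstock begins 52 mm behind it
- tote: Orange open box, 270 mm (x) by 150 mm (y), 40 mm high, walls and floor 5 mm, about 0.45 kg, standing loose on the bench with its +y wall just under the tray's open edge. Origin: centre of its underside; z up. A black pull bar stands off its -y wall.
- tote_bar (a point): Middle of the box's black pull bar: 120 mm long along the box's x, 10 mm thick, from 27 to 39 mm above the bench, parallel to the -y wall with a 45 mm wide gap between them
- mat: Green mat, 330 mm (x) by 220 mm (y), let in flush with the bench top, to the right of the box. Origin: its centre, at bench level; x and y along its sides
- rough: Unfinished stone: dull grey round blank, 46 mm across, 20 mm high, in the tray. Origin: centre of its underside
- tote_corner0 (a point): Outer bottom corner of the box (+x, +y)
- tote_corner1 (a point): Outer bottom corner of the box (+x, -y)
- tote_corner2 (a point): Outer bottom corner of the box (-x, +y)
- tote_corner3 (a point): Outer bottom corner of the box (-x, -y)
- stone_a: Finished stone: glossy blue step-cut slab, 42 mm (x) by 50 mm (y) at the foot, 16 mm high, 85 g, lying flat in the tray. Origin: centre of its underside
- stone_a_center (a point): Centre of that finished stone, 8 mm above its underside
- stone_b: Finished stone: glossy blue step-cut slab, 42 mm (x) by 50 mm (y) at the foot, 16 mm high, 85 g, lying flat in the tray. Origin: centre of its underside
- stone_b_center (a point): Centre of that finished stone, 8 mm above its underside
- jar: Bystander: white jar with a black cap, 60 mm across, 70 mm high, standing at the back of the bench
- oil: Bystander: yellow bottle with a red cap, 56 mm across, 150 mm high, standing at the back of the bench
- dop: Bystander: brass stone holder, 28 mm across, 62 mm high, standing on the bench on the robot's side
- driver: Bystander: screwdriver 180 mm long lying on the bench along its right side
- calipers: Bystander: calipers with a black sliding head, 180 mm long, lying on the bench on the robot's side
Mind the look-alikes: they are no part of the job. What is shaped like the stone_a but brown, pink or red is not meant.

How it is judged:
By the outcome, as a careful person would: the job done as asked, in the order asked, and still so for the second after the job is handed in, with the robot touching nothing.
It also fails if it takes over 58 s, if anything falls off the work surface, if the arm or the gripper's body presses on something with over 40 N, if the wrist force passes 120 N, or if a joint passes its speed limit or range.

## Working session

There is one attempt and no reset: what is moved stays moved. The work goes in short steps, Python scripts to look and compute and a tool call to move; the robot and the scene stay as the last step left them, time stands still between calls to the robot, and variables do not carry over. Pictures are saved under pics/ and viewed, at most 10 in all, crops included, and the job is handed in when it is done.

Besides the shell and the picture viewer there is one more tool, called after "Call:" in YAML: its name, and indented under it one key for each argument. send_rows: Moves the arm, as the interface text tells. Shift numbers are shares of 80 mm and turn numbers shares of 90 degrees, none past 1 either way. Its arguments: {"type":"object","properties":{"targets":{"type":"array"},"squeeze":{"type":"number"}},"required":["targets"]}

```bash
mkdir -p pics; cat > h.py <<'E'
import numpy as np, cv2
from scipy.spatial.transform import Rotation as R
from bench import monitor, cams, workorder
def grab(n,fn=None):
    s=monitor.sense(); c=cams.camera(n)
    im=np.ascontiguousarray(c["image"][:,:,::-1])
    if fn: cv2.imwrite("pics/"+fn,im)
    f=210/np.tan(np.radians(c["vertical_fov"])/2)
    if n=="wrist":
        T=np.array(c["tool_from_camera"]); Rt=R.from_rotvec(s["tool_rot"]).as_matrix()
        Rc=Rt@T[:3,:3]; o=np.array(s["ee_pos"])+Rt@T[:3,3]
    else:
        a=np.array(c["attitude"]); Rc=a if a.shape==(3,3) else R.from_rotvec(a).as_matrix(); o=np.array(c["xyz"])
    return im,(f,c["cx"],c["cy"],Rc,o)
def ray(k,u,v):
    f,cx,cy,Rc,o=k; return o,Rc@np.array([(u-cx)/f,(v-cy)/f,1.])
def on(k,u,v,z):
    o,d=ray(k,u,v); return o+d*(z-o[2])/d[2]
def proj(k,p):
    f,cx,cy,Rc,o=k; q=Rc.T@(np.array(p)-o); return q[:2]/q[2]*f+[cx,cy]
E
python3 - <<'E'
from h import *
ims=[]
for n in("top","side"):
    im,k=grab(n,n+"0.png"); print(n,k[0],k[1],k[2],k[4],k[3].round(3).tolist())
    ims.append(im)
s=monitor.sense();print(s)
E
```

```text
top 407.20319424794815 277.47316105386216 212.98944045865917 [0.41614665 0.04177211 1.26038286] [[0.017, -0.995, 0.097], [-1.0, -0.016, 0.011], [-0.01, -0.097, -0.995]]
side 434.6890316214081 277.08661590318627 211.6821038735289 [-0.16034135 -0.81657161  1.29796957] [[0.787, -0.443, 0.429], [-0.617, -0.575, 0.538], [0.008, -0.688, -0.726]]
{'clock': 0.1, 'joint_pos': array([-1.36269375e+00,  1.04642246e-01,  9.65783104e-02,  1.56386179e+00,
       -1.06150257e-05,  1.35305762e+00]), 'joint_vel': array([ 0.00081661, -0.001156  ,  0.00310429,  0.00096351,  0.00169215,
       -0.0013498 ]), 'tau': array([ 5.59987311e-03, -5.58201385e+01,  5.04724717e+01,  1.30222915e-02,
       -2.11213442e-04,  1.02606120e-05]), 'ee_pos': array([ 0.2477849 , -0.54617512,  0.2526157 ]), 'tool_rot': array([-3.06954499e+00, -6.63628505e-01,  8.12344082e-06]), 'force': array([ 0.30109735,  0.47340121, -0.65262273]), 'torque': array([ 0.01712104, -0.00061511, -0.0004628 ]), 'grip_force': 0.0, 'opening': 0.08551137288752278}
```

View pics/top0.png

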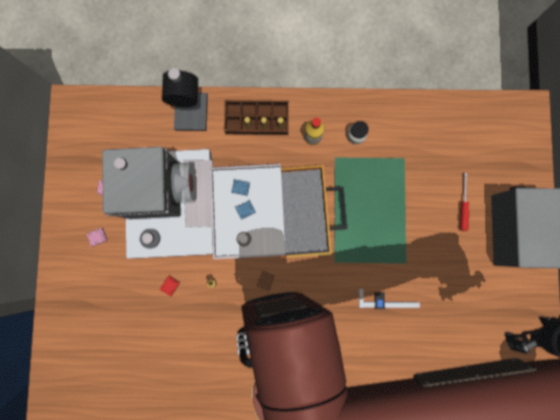

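View pics/side0.png

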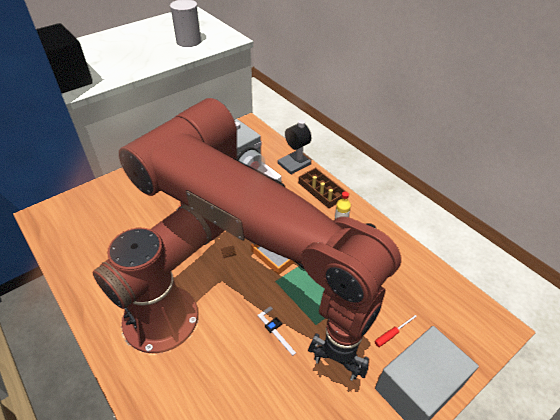

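The top view shows two blue slabs in the tray at (241,187) and (246,210), with the grey blank at (243,239). The orange box spans about (283–330, 165–262) with its bar at (343,208), the mat is at (334–406, 157–264), and the guard is near (185,183). The side view is mostly hidden by the arm. Things that could be mistaken for the stones: red slab (170,286), pink slabs (97,237) and (100,187), brown slab (265,281), and the calipers' blue head (380,301). I choose the two blue slabs inside the tray.

```bash
python3 - <<'E'
from h import *
im,k=grab("top")
c=cv2.resize(im[140:280,160:420],None,fx=3,fy=3,interpolation=cv2.INTER_CUBIC)
cv2.imwrite("pics/crop1.png",c)
h=cv2.cvtColor(im,cv2.COLOR_BGR2HSV)
def show(n,m,z,amin=20):
    cs,_=cv2.findContours(m.astype(np.uint8),cv2.RETR_EXTERNAL,cv2.CHAIN_APPROX_NONE)
    for q in cs:
        if cv2.contourArea(q)<amin: continue
        P=np.array([on(k,u,v,z)[:2] for u,v in q[:,0]],np.float32)
        r=cv2.minAreaRect(P*1000); b=cv2.boxPoints(r)
        print(n,cv2.boundingRect(q),"c",np.round(r[0]),"sz",np.round(r[1]),"ang",round(r[2],1),b.round().tolist())
H,S,V=h[...,0],h[...,1],h[...,2]
show("blue",(H>95)&(H<125)&(S>100)&(V>60),.066)
show("green",(H>55)&(H<90)&(S>80),0,500)
show("orange",(H>10)&(H<25)&(S>190)&(V>140),.04,20)
for n,u,v,z in[("edge tray top",282,165,.05),("edge tray bot",285,257,.05),("guard front",195,183,.14),("rough",243,238,.07),("bar top",344,188,.039),("bar bot",343,228,.039),("bar mid",343,208,.039)]:
    print(n,on(k,u,v,z).round(3))
E
```

```text
blue (377, 299, 6, 9) c [ 277. -243.] sz [14. 23.] ang 89.6 [[266.0, -250.0], [289.0, -250.0], [289.0, -235.0], [266.0, -235.0]]
blue (239, 203, 13, 14) c [542. 152.] sz [28. 37.] ang 27.7 [[521.0, 162.0], [538.0, 129.0], [563.0, 142.0], [546.0, 175.0]]
blue (235, 182, 13, 11) c [609. 167.] sz [37. 27.] ang 81.3 [[593.0, 150.0], [619.0, 146.0], [625.0, 183.0], [598.0, 187.0]]
green (336, 159, 69, 103) c [ 555. -231.] sz [320. 210.] ang 0.1 [[395.0, -126.0], [396.0, -336.0], [716.0, -335.0], [715.0, -125.0]]
edge tray top [0.68  0.044 0.05 ]
edge tray bot [0.404 0.031 0.05 ]
guard front [0.606 0.286 0.14 ]
rough [0.458 0.155 0.07 ]
bar top [ 0.615 -0.144  0.039]
bar bot [ 0.493 -0.142  0.039]
bar mid [ 0.554 -0.141  0.039]
```

View pics/crop1.png

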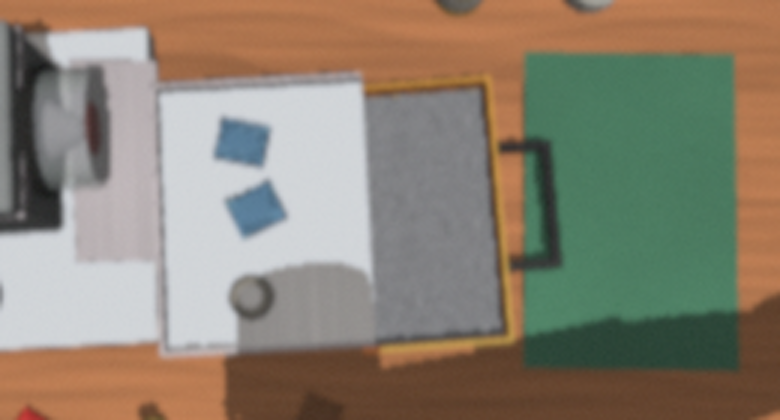

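The close crop confirms the choice: two glossy blue slabs lie in the tray at crop (242,142) and (256,208), the grey blank is apart at (251,296), and the box and bar are yawed about 4–5°. I'll move to above the tray and turn the tool's closing line along the tray edge.

Call:
send_rows:
  targets:
    - [[0.255, 0.52, 0], [0, 0, 0.0475], 0.25]
    - [[0.255, 0.52, 0], [0, 0, 0.0475], 0.25]
    - [[0.255, 0.52, 0], [0, 0, 0.0475], 0.25]
    - [[0.255, 0.52, 0], [0, 0, 0.0475], 0.25]
    - [[0.255, 0.52, 0], [0, 0, 0.0475], 0.25]
    - [[0.255, 0.52, 0], [0, 0, 0.0475], 0.25]
    - [[0.255, 0.52, 0], [0, 0, 0.0475], 0.25]
    - [[0.255, 0.52, 0], [0, 0, 0.0475], 0.25]
  squeeze: 30

```text
clock: 0.95
ee_pos: [0.4114, -0.2119, 0.2533]
tool_rot: [2.737, 1.541, 0.0]
force: [0.4, 0.4, -0.5]
opening: 0.021
grip_force: 0.0
```

Call:
send_rows:
  targets:
    - [[0.255, 0.52, 0], [0, 0, 0.0475], 0.25]
    - [[0.255, 0.52, 0], [0, 0, 0.0475], 0.25]
    - [[0.255, 0.52, 0], [0, 0, 0.0475], 0.25]
    - [[0.255, 0.52, 0], [0, 0, 0.0475], 0.25]
    - [[0.255, 0.52, 0], [0, 0, 0.0475], 0.25]
    - [[0.255, 0.52, 0], [0, 0, 0.0475], 0.25]
    - [[0.255, 0.52, 0], [0, 0, 0.0475], 0.25]
    - [[0.255, 0.52, 0], [0, 0, 0.0475], 0.25]
    - [[0, 0, 0], [0, 0, 0], 0.25]

```text
clock: 1.85
ee_pos: [0.5749, 0.1235, 0.2517]
tool_rot: [-2.157, -2.281, 0.0]
force: [-0.2, -0.2, -1.0]
opening: 0.0214
grip_force: 0.0
```

```bash
python3 - <<'E'
from h import *
s=monitor.sense();print(s["ee_pos"],s["tool_rot"],s["opening"],s["joint_pos"].round(2))
im,k=grab("wrist","w1.png");print(k[4],k[3].round(2).tolist())
h=cv2.cvtColor(im,cv2.COLOR_BGR2HSV);H,S,V=cv2.split(h)
m=((H>95)&(H<125)&(S>90)&(V>50)).astype(np.uint8)
cs,_=cv2.findContours(m,0,1)
for q in cs:
    if cv2.contourArea(q)<150: continue
    P=np.array([on(k,u,v,.055)[:2] for u,v in q[:,0]],np.float32)*1000
    r=cv2.minAreaRect(P);print(cv2.boundingRect(q),"c",np.round(r[0]),np.round(r[1]),round(r[2],1),"min",P.min(0).round(),"max",P.max(0).round())
E
```

```text
[0.57490429 0.12354421 0.25171758] [-2.15714958e+00 -2.28111328e+00  4.66115124e-04] 0.021378878175857305 [-0.01  0.07  0.06  1.56  0.    1.5 ]
[0.57216083 0.19370935 0.37362007] [[1.0, 0.05, 0.01], [0.06, -0.96, -0.28], [-0.0, 0.28, -0.96]]
(212, 109, 69, 74) c [546. 154.] [42. 50.] 26.6 min [517. 123.] max [575. 185.]
(298, 97, 64, 70) c [614. 170.] [50. 42.] 79.8 min [590. 142.] max [639. 197.]
```

View pics/w1.png

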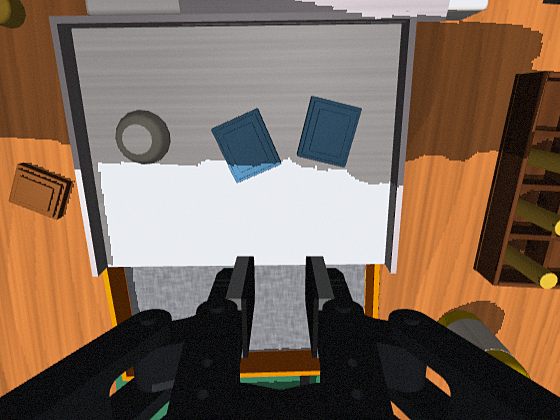

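The wrist view shows stone b at (246,145) and stone a at (330,132), both measuring 42×50 mm as given. The blank is at (143,137) and the tray's open edge runs along row ~265. I'll turn the gripper half round, so the camera side faces away from the guard, and shift over stone a.

Call:
send_rows:
  targets:
    - [[0, 0, 0], [0, 0, 0.0953], 0.25]
    - [[0, 0, 0], [0, 0, 0.0953], 0.25]
    - [[0, 0, 0], [0, 0, 0.0953], 0.25]
    - [[0, 0, 0], [0, 0, 0.0953], 0.25]
    - [[0, 0, 0], [0, 0, 0.0953], 0.25]
    - [[0, 0, 0], [0, 0, 0.0953], 0.25]
    - [[0, 0, 0], [0, 0, 0.0953], 0.25]
    - [[0, 0, 0], [0, 0, 0.0953], 0.25]
    - [[0, 0, 0], [0, 0, 0.0953], 0.25]
    - [[0, 0, 0], [0, 0, 0.0953], 0.25]

```text
clock: 2.9
ee_pos: [0.5739, 0.1179, 0.2534]
tool_rot: [-0.033, -3.141, 0.0]
force: [-1.2, 0.6, 0.7]
opening: 0.0214
grip_force: 0.0
```

Call:
send_rows:
  targets:
    - [[0, 0, 0], [0, 0, 0.0953], 0.25]
    - [[0, 0, 0], [0, 0, 0.0953], 0.25]
    - [[0, 0, 0], [0, 0, 0.0953], 0.25]
    - [[0, 0, 0], [0, 0, 0.0953], 0.25]
    - [[0, 0, 0], [0, 0, 0.0953], 0.25]
    - [[0, 0, 0], [0, 0, 0.0953], 0.25]
    - [[0, 0, 0], [0, 0, 0.0953], 0.25]
    - [[0, 0, 0], [0, 0, 0.0953], 0.25]
    - [[0.2, 0, 0], [0, 0, 0.0953], 0.25]
    - [[0.2, 0, 0], [0, 0, 0.0953], 0.25]

```text
clock: 3.9
ee_pos: [0.6063, 0.1179, 0.2538]
tool_rot: [-2.114, 2.324, -0.001]
force: [0.2, -0.1, 0.2]
opening: 0.0211
grip_force: 0.0
```

Call:
send_rows:
  targets:
    - [[0.1, 0, 0], [0, 0, 0.09], 0.25]
    - [[0, 0.3, 0], [0, 0, 0], 0.25]
    - [[0, 0.3, -0.3], [0, 0, 0], 0.25]
    - [[0, 0.2, -0.4], [0, 0, 0], 0.25]
    - [[0, 0, 0], [0, 0, 0], 0.25]

```text
clock: 4.4
ee_pos: [0.6117, 0.1834, 0.1927]
tool_rot: [2.265, -2.17, -0.007]
force: [-0.8, 0.1, -1.3]
opening: 0.0215
grip_force: 0.0
```

```bash
python3 - <<'E'
from h import *
s=monitor.sense();print(s["ee_pos"],s["tool_rot"],s["opening"],s["joint_pos"].round(2))
im,k=grab("wrist","w2.png");print(k[4])
h=cv2.cvtColor(im,cv2.COLOR_BGR2HSV);H,S,V=cv2.split(h)
for p in([.606,.274,.14],[.614,.215,.05],[.614,.197,.05]): print(p,proj(k,p).round())
E
```

```text
[0.61168841 0.18340409 0.1926808 ] [ 2.26460038 -2.16988394 -0.0074442 ] 0.0215025591189955 [ 0.09  0.23  0.12  1.47  0.   -1.53]
[0.61663441 0.11092986 0.31450202]
[0.606, 0.274, 0.14] [284. 396.]
[0.614, 0.215, 0.05] [275. 242.]
[0.614, 0.197, 0.05] [276. 219.]
```

View pics/w2.png

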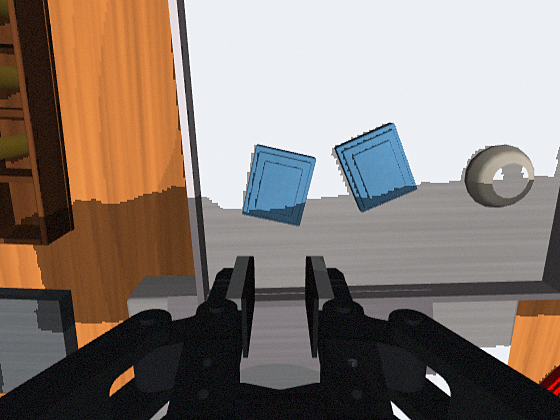

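The view shows stone a at (280,185), stone b at (375,168) and the blank at (500,176). The back rim is at row ~290, and a pale arc, the guard's front, is at (280,366).

```bash
python3 - <<'E'
from h import *
im,k=grab("wrist")
for z in(.14,.17,.196): print(z,on(k,280,366,z).round(3))
print("rim",on(k,275,292,.07).round(3), "rim top cam y=.243?")
E
```

```text
0.14 [0.61  0.255 0.14 ]
0.17 [0.611 0.23  0.17 ]
0.196 [0.612 0.209 0.196]
rim [0.614 0.247 0.07 ] rim top cam y=.243?
```

Call:
send_rows:
  targets:
    - [[0.03, 0.4, 0], [0, 0, 0], 0.25]
    - [[0, 0, -0.4], [0, 0, 0], 0.25]
    - [[0, 0, -0.4], [0, 0, 0], 0.25]
    - [[0, 0, -0.3], [0, 0, 0], 0.25]
    - [[0, 0, -0.1], [0, 0, 0], 0.25]
    - [[0, 0, 0], [0, 0, 0], 0.25]

```text
clock: 5.1
ee_pos: [0.6169, 0.2141, 0.102]
tool_rot: [2.267, -2.175, 0.0]
force: [0.7, 0.4, 1.1]
opening: 0.0216
grip_force: 0.0
```

Call:
send_rows:
  targets:
    - [[0, 0, -0.06], [0, 0, 0], 0.25]
    - [[0, 0, -0.06], [0, 0, 0], 0.25]
    - [[0, 0, -0.04], [0, 0, 0], 0.25]
    - [[0, 0, 0], [0, 0, 0], 0.25]

```text
clock: 5.5
ee_pos: [0.6166, 0.2151, 0.0884]
tool_rot: [2.268, -2.174, -0.0]
force: [-0.5, -0.3, 0.0]
opening: 0.0212
grip_force: 0.0
```

```bash
python3 - <<'E'
from h import *
s=monitor.sense();print(s["ee_pos"],s["force"])
im,k=grab("wrist","w3.png")
E
```

```text
[0.61657168 0.21513718 0.08842758] [-0.47998281 -0.26389822  0.03801243]
```

View pics/w3.png

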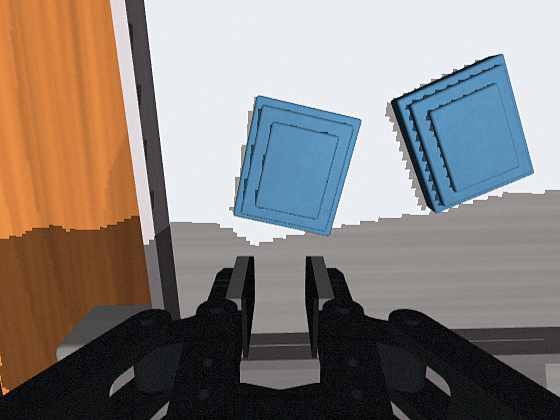

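Stone a is straight ahead of the fingers at (297,165), with stone b clear to the right at (463,135). Fingers are behind the stone's near edge at row ~235. I'll lower and push.

Call:
send_rows:
  targets:
    - [[-0.03, 0, -0.05], [0, 0, 0], 0.25]
    - [[0, 0, -0.05], [0, 0, 0], 0.25]
    - [[0, 0, -0.05], [0, 0, 0], 0.25]
    - [[0, 0, 0], [0, 0, 0], 0.25]

```text
clock: 5.95
ee_pos: [0.6137, 0.2151, 0.0756]
tool_rot: [2.267, -2.173, -0.001]
force: [-0.4, 0.3, -0.3]
opening: 0.0214
grip_force: 0.0
```

Call:
send_rows:
  targets:
    - [[0, -0.08, 0], [0, 0, 0], 0.25]
    - [[0, -0.1, 0], [0, 0, 0], 0.25]
    - [[0, -0.14, 0], [0, 0, 0], 0.25]
    - [[0, -0.16, 0], [0, 0, 0], 0.25]
    - [[0, -0.16, 0], [0, 0, 0], 0.25]
    - [[0, -0.16, 0], [0, 0, 0], 0.25]
    - [[0, -0.16, 0], [0, 0, 0], 0.25]
    - [[0, -0.16, 0], [0, 0, 0], 0.25]
    - [[0, -0.16, 0], [0, 0, 0], 0.25]
    - [[0, 0, 0], [0, 0, 0], 0.25]

```text
clock: 6.95
ee_pos: [0.6144, 0.1109, 0.0766]
tool_rot: [2.266, -2.175, 0.001]
force: [0.6, 1.0, -0.4]
opening: 0.0216
grip_force: 0.0
```

```bash
python3 - <<'E'
from h import *
s=monitor.sense();print(s["ee_pos"],s["force"])
im,k=grab("wrist","w4.png")
for z in (.05,): print("edge",proj(k,[.614,.041,z]))
E
```

```text
[0.61438233 0.11092128 0.0765638 ] [ 0.62250098  1.0044128  -0.35842232]
edge [290.65779573 105.76505749]
```

View pics/w4.png

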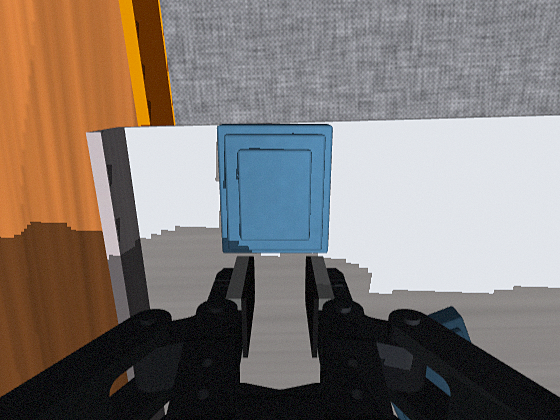

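The stone is squared up between the fingers at (275,188), its front right at the tray edge (row ~124), and the box floor is beyond it. I'll push on over the edge.

Call:
send_rows:
  targets:
    - [[0, -0.12, 0], [0, 0, 0], 0.25]
    - [[0, -0.12, 0], [0, 0, 0], 0.25]
    - [[0, -0.12, 0], [0, 0, 0], 0.25]
    - [[0, -0.12, 0], [0, 0, 0], 0.25]
    - [[0, -0.12, 0], [0, 0, 0], 0.25]
    - [[0, -0.12, 0], [0, 0, 0], 0.25]
    - [[0, -0.1, 0], [0, 0, 0], 0.25]
    - [[0, 0, 0], [0, 0, 0], 0.25]

```text
clock: 7.8
ee_pos: [0.6143, 0.0459, 0.0765]
tool_rot: [2.267, -2.175, 0.0]
force: [-0.8, -0.7, 0.8]
opening: 0.0214
grip_force: 0.0
```

```bash
python3 - <<'E'
from h import *
s=monitor.sense();print(s["ee_pos"],s["force"])
im,k=grab("wrist","w5.png")
h=cv2.cvtColor(im,cv2.COLOR_BGR2HSV);H,S,V=cv2.split(h)
m=((H>95)&(H<125)&(S>90)&(V>50)).astype(np.uint8)
for q in cv2.findContours(m,0,1)[0]:
    if cv2.contourArea(q)<150: continue
    r=cv2.minAreaRect(np.array([on(k,u,v,.015)[:2] for u,v in q[:,0]],np.float32)*1000)
    print(cv2.boundingRect(q),np.round(r[0]),np.round(r[1]),round(r[2]))
E
```

```text
[0.61430495 0.04593658 0.07653786] [-0.80115551 -0.69460884  0.8380322 ]
(220, 71, 96, 114) [623. -12.] [43. 52.] 5
```

View pics/w5.png

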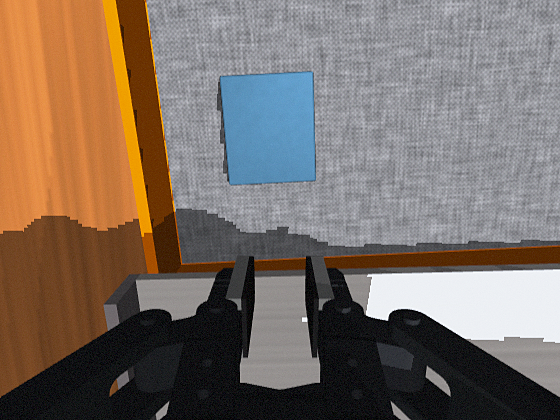

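Stone a lies flat in the box at (268,128), upside down but inside (centre about x 0.623, y −0.012). Next is stone b.

Call:
send_rows:
  targets:
    - [[0, 0, 0.3], [0, 0, 0], 0.25]
    - [[0, 0, 0.3], [0, 0, 0], 0.25]
    - [[-0.3, 0.5, 0], [0, 0, 0], 0.25]
    - [[-0.3, 0.5, 0], [0, 0, 0], 0.25]
    - [[-0.28, 0.5, 0], [0, 0, 0], 0.25]
    - [[0, 0.52, 0], [0, 0, 0], 0.25]
    - [[0, 0, 0], [0, 0, 0], 0.25]
    - [[0, 0, -0.3], [0, 0, 0], 0.25]
    - [[0, 0, -0.25], [0, 0, 0], 0.25]
    - [[0, 0, -0.06], [0, 0, 0], 0.25]

```text
clock: 8.85
ee_pos: [0.5423, 0.2085, 0.0733]
tool_rot: [2.266, -2.171, -0.004]
force: [-0.7, 0.4, 0.0]
opening: 0.0217
grip_force: 0.0
```

Call:
send_rows:
  targets:
    - [[0, 0, 0], [0, 0, 0], 0.25]
    - [[0, -0.08, 0], [0, 0, 0], 0.25]
    - [[0, -0.1, 0], [0, 0, 0], 0.25]
    - [[0, -0.1, 0], [0, 0, 0], 0.25]
    - [[0, -0.1, 0], [0, 0, 0], 0.25]
    - [[0, -0.12, 0], [0, 0, 0], 0.25]
    - [[0, -0.12, 0], [0, 0, 0], 0.25]
    - [[0, -0.12, 0], [0, 0, 0], 0.25]
    - [[0, -0.12, 0], [0, 0, 0], 0.25]
    - [[0, 0, 0], [0, 0, 0], 0.25]

```text
clock: 9.85
ee_pos: [0.5439, 0.1386, 0.0756]
tool_rot: [2.266, -2.175, 0.0]
force: [-0.7, 0.6, 0.5]
opening: 0.0214
grip_force: 0.0
```

```bash
python3 - <<'E'
from h import *
s=monitor.sense();print(s["ee_pos"],s["force"])
im,k=grab("wrist","w6.png")
E
```

```text
[0.54385108 0.13857862 0.07562426] [-0.72544537  0.62613896  0.46445651]
```

View pics/w6.png

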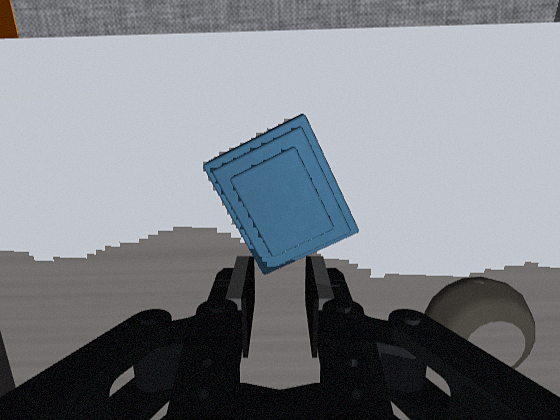

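Stone b is centred before the fingers at (282,192), wedged at about 27° with a corner between them, and the blank is untouched at (480,320). The push is stable, so I'll carry on over the edge.

Call:
send_rows:
  targets:
    - [[0, -0.13, 0], [0, 0, 0], 0.25]
    - [[0, -0.13, 0], [0, 0, 0], 0.25]
    - [[0, -0.13, 0], [0, 0, 0], 0.25]
    - [[0, -0.13, 0], [0, 0, 0], 0.25]
    - [[0, -0.13, 0], [0, 0, 0], 0.25]
    - [[0, -0.13, 0], [0, 0, 0], 0.25]
    - [[0, -0.13, 0], [0, 0, 0], 0.25]
    - [[0, -0.13, 0], [0, 0, 0], 0.25]
    - [[0, -0.13, 0], [0, 0, 0], 0.25]
    - [[0, -0.08, 0], [0, 0, 0], 0.25]

```text
clock: 10.9
ee_pos: [0.544, 0.0389, 0.0758]
tool_rot: [-2.267, 2.174, -0.0]
force: [0.1, 0.9, 0.1]
opening: 0.0218
grip_force: 0.2
```

Call:
send_rows:
  targets:
    - [[0, 0, 0], [0, 0, 0], 0.25]
    - [[0, 0, 0.5], [0, 0, 0], 0.25]
    - [[0, -0.4, 0.4], [0, 0, 0], 0.25]
    - [[0, -0.6, 0.2], [0, 0, 0], 0.25]
    - [[0, -0.5, 0], [0, 0, 0], 0.25]
    - [[0, 0, 0], [0, 0, 0], 0.25]

```text
clock: 11.5
ee_pos: [0.5442, -0.0835, 0.1642]
tool_rot: [2.264, -2.178, 0.003]
force: [-0.1, 0.3, -0.5]
opening: 0.0213
grip_force: 0.0
```

```bash
python3 - <<'E'
from h import *
s=monitor.sense();print(s["ee_pos"],s["force"])
im,k=grab("wrist","w7.png")
h=cv2.cvtColor(im,cv2.COLOR_BGR2HSV);H,S,V=cv2.split(h)
m=((H>95)&(H<125)&(S>90)&(V>50)).astype(np.uint8)
for q in cv2.findContours(m,0,1)[0]:
    if cv2.contourArea(q)<150: continue
    r=cv2.minAreaRect(np.array([on(k,u,v,.015)[:2] for u,v in q[:,0]],np.float32)*1000)
    print(cv2.boundingRect(q),np.round(r[0]),np.round(r[1]),round(r[2]))
print(k[4])
E
```

```text
[ 0.54423591 -0.08346764  0.16422037] [-0.05479148  0.30696071 -0.4759467 ]
(248, 309, 26, 49) [557.  33.] [21. 47.] 0
(147, 252, 61, 63) [624. -10.] [45. 54.] 5
[ 0.5478881  -0.1558115   0.28615344]
```

View pics/w7.png

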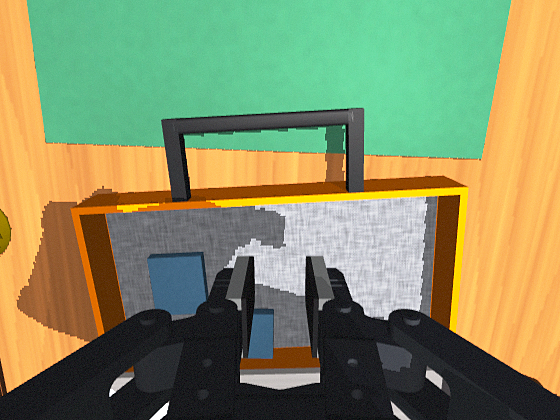

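Both stones are in the box (stone a at (177,282), stone b half hidden at (262,335)). The bar runs from (165,125) to (362,115), and the −y wall corners are at (73,210) and (466,187).

```bash
python3 - <<'E'
from h import *
im,k=grab("wrist")
for n,u,v,z in[("c1",73,210,.04),("c3",466,187,.04),("barL out",163,120,.039),("barR out",362,109,.039),("bar inner L",187,133,.039),("bar inner R",348,124,.039),("mat near L",46,143,0),("mat near R",483,159,0)]:
    print(n,on(k,u,v,z).round(4))
E
```

```text
c1 [ 0.6862 -0.0747  0.04  ]
c3 [ 0.4201 -0.1016  0.04  ]
barL out [ 0.622  -0.1374  0.039 ]
barR out [ 0.495  -0.1494  0.039 ]
bar inner L [ 0.6069 -0.1298  0.039 ]
bar inner R [ 0.5031 -0.1397  0.039 ]
mat near L [ 0.7231 -0.1142  0.    ]
mat near R [ 0.3903 -0.1155  0.    ]
```

Call:
send_rows:
  targets:
    - [[0.14, -0.34, 0], [0, 0, 0.038], 0.45]
    - [[0, 0, -0.3], [0, 0, 0], 0.45]
    - [[0, 0, -0.3], [0, 0, 0], 0.45]
    - [[0, 0, -0.2], [0, 0, 0], 0.45]
    - [[0, 0, 0], [0, 0, 0], 0.45]

```text
clock: 12.1
ee_pos: [0.5534, -0.1049, 0.0968]
tool_rot: [2.332, -2.103, -0.007]
force: [0.5, 1.0, 0.6]
opening: 0.0381
grip_force: 0.0
```

```bash
python3 - <<'E'
from h import *
s=monitor.sense();print(s["ee_pos"],s["force"],s["opening"],R.from_rotvec(s["tool_rot"]).as_matrix()[:,1])
im,k=grab("wrist","w8.png")
E
```

```text
[ 0.55342158 -0.10485747  0.09675573] [0.49114829 1.04518813 0.56924974] 0.03812461614797435 [-0.9946376  -0.10333959  0.00411998]
```

View pics/w8.png

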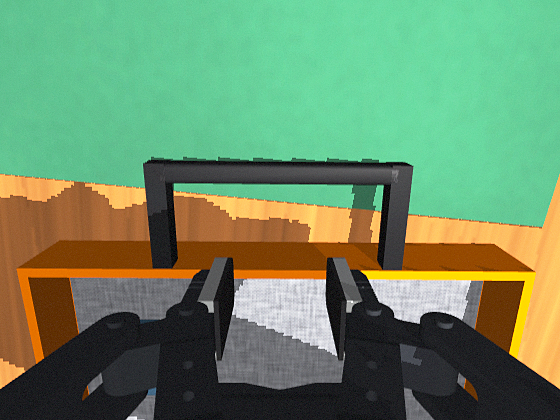

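The fingers are centred on the bar (bar at (278,172), wall top at row ~265) and square with it. That was my last picture view, and by my count it is one past the limit of 10. From here I'll work from numbers only.

Call:
send_rows:
  targets:
    - [[0, 0, -0.15], [0, 0, 0], 0.45]
    - [[0, 0, -0.05], [0, 0, 0], 0.45]
    - [[0, 0, 0], [0, 0, 0], 0.45]
    - [[0, 0, 0], [0, 0, 0], 0.45]

```text
clock: 12.55
ee_pos: [0.5552, -0.1067, 0.0839]
tool_rot: [-2.332, 2.105, -0.0]
force: [-0.6, -0.2, -0.3]
opening: 0.0384
grip_force: 0.0
```

```bash
python3 - <<'E'
from h import *
s=monitor.sense();print(s["ee_pos"],s["force"],R.from_rotvec(s["tool_rot"]).as_matrix()[:,1])
im,k=grab("wrist"); h=cv2.cvtColor(im,cv2.COLOR_BGR2HSV)
# column 280: orange wall rows and dark bar rows
o=[v for v in range(420) if 5<h[v,280,0]<25 and h[v,280,1]>180]; d=[v for v in range(420) if h[v,280,2]<75]
print("orange",o[:1],o[-1:],"dark",d[:30])
for v in (o[-1] if o else 0, ): print("wall inner/outer",on(k,280,v,.04))
for v in d[:1]: print("bar outer",on(k,280,v,.039))
print("proj gap mid at z.04",proj(k,[.5555,-.1105,.04]),"wall",proj(k,[.553,-.088,.04]),"bar in",proj(k,[.555,-.133,.039]))
E
```

```text
[ 0.55518868 -0.10673714  0.08389515] [-0.58705464 -0.16812956 -0.32281134] [-9.94784975e-01 -1.01994100e-01 -2.37373290e-04]
orange [254] [294] dark [171, 172, 173, 174, 175, 176, 187, 188, 189, 190, 191, 192, 193, 194, 390, 391, 392, 393, 394, 395, 396, 397, 398, 399, 400, 401, 402, 403, 404, 405]
wall inner/outer [ 0.55377848 -0.0864015   0.04      ]
bar outer [ 0.56012393 -0.14758466  0.039     ]
proj gap mid at z.04 [281.6221629  248.71978539] wall [281.90065456 291.26686198] bar in [287.76102033 203.07578461]
```

Call:
send_rows:
  targets:
    - [[0.02, -0.1, 0], [0, 0, 0], 0.45]
    - [[0, 0, -0.15], [0, 0, 0], 0.45]
    - [[0, 0, -0.15], [0, 0, 0], 0.45]
    - [[0, 0, -0.15], [0, 0, 0], 0.45]
    - [[0, 0, 0], [0, 0, 0], 0.45]
    - [[0, 0, 0], [0, 0, 0], 0.45]

```text
clock: 13.2
ee_pos: [0.5561, -0.1144, 0.0468]
tool_rot: [2.332, -2.105, -0.002]
force: [0.2, 0.4, 0.9]
opening: 0.0387
grip_force: 0.0
```

Call:
send_rows:
  targets:
    - [[0, 0, -0.12], [0, 0, 0], 0.45]
    - [[0, 0, 0], [0, 0, 0], 0.45]
    - [[0, -0.05, 0], [0, 0, 0], 0.45]
    - [[0, -0.05, 0], [0, 0, 0], 0.45]
    - [[0, -0.08, 0], [0, 0, 0], 0.45]
    - [[0, -0.08, 0], [0, 0, 0], 0.45]
    - [[0, -0.08, 0], [0, 0, 0], 0.45]
    - [[0, 0, 0], [0, 0, 0], 0.45]

```text
clock: 14.0
ee_pos: [0.5568, -0.1428, 0.0382]
tool_rot: [-2.331, 2.106, -0.0]
force: [-0.1, -0.7, -0.2]
opening: 0.0382
grip_force: 0.0
```

```bash
cat >> h.py <<'E'
def box(k,im):
    h=cv2.cvtColor(im,cv2.COLOR_BGR2HSV)
    m=((h[...,0]>5)&(h[...,0]<25)&(h[...,1]>200)&(h[...,2]>90)).astype(np.uint8)
    P=[]
    for u in list(range(60,200,10))+list(range(360,500,10)):
        v=np.flatnonzero(m[:,u]); 
        if len(v): P.append(on(k,u,v.max() if v.max()<330 else v.min(),.04)[:2]); print(u,v.min(),v.max(),P[-1].round(3))
E
python3 - <<'E'
from h import *
s=monitor.sense();print(s["ee_pos"])
im,k=grab("wrist"); h=cv2.cvtColor(im,cv2.COLOR_BGR2HSV)
for u in (240,280,320):
    d=[v for v in range(260) if h[v,u,2]<75]; o=[v for v in range(420) if 5<h[v,u,0]<25 and h[v,u,1]>180]
    print(u,"dark",d[:1],"bar out",on(k,u,d[0],.039).round(4) if d else None,"orange",o[:1],o[-1:],on(k,u,o[-1],.04).round(4) if o else None)
E
```

```text
[ 0.55679234 -0.14276032  0.03819367]
240 dark [241] bar out [ 0.5739 -0.1664  0.039 ] orange [308] [382] [ 0.5696 -0.1084  0.04  ]
280 dark [241] bar out [ 0.5601 -0.1678  0.039 ] orange [325] [389] [ 0.5538 -0.1068  0.04  ]
320 dark [241] bar out [ 0.5463 -0.1692  0.039 ] orange [325] [382] [ 0.5387 -0.1116  0.04  ]
```

The box is following: its bar has moved 20 mm with the fingers. I'll pull on and straighten it gradually.

Call:
send_rows:
  targets:
    - [[0, -0.08, 0], [0, 0, -0.004], 0.45]
    - [[0, -0.12, 0], [0, 0, -0.004], 0.45]
    - [[0, -0.12, 0], [0, 0, -0.004], 0.45]
    - [[0, -0.12, 0], [0, 0, -0.004], 0.45]
    - [[0, -0.12, 0], [0, 0, -0.004], 0.45]
    - [[0, -0.12, 0], [0, 0, -0.004], 0.45]
    - [[0, -0.12, 0], [0, 0, -0.004], 0.45]
    - [[0, -0.12, 0], [0, 0, -0.004], 0.45]
    - [[0, -0.12, 0], [0, 0, -0.004], 0.45]
    - [[0, -0.12, 0], [0, 0, -0.004], 0.45]

```text
clock: 15.05
ee_pos: [0.5567, -0.2342, 0.0381]
tool_rot: [-2.264, 2.176, 0.002]
force: [0.0, 6.9, 4.1]
opening: 0.0384
grip_force: 3.3
```

Call:
send_rows:
  targets:
    - [[0, -0.12, 0], [0, 0, -0.004], 0.45]
    - [[0, -0.12, 0], [0, 0, -0.004], 0.45]
    - [[0, -0.12, 0], [0, 0, -0.004], 0.45]
    - [[0, -0.12, 0], [0, 0, -0.004], 0.45]
    - [[0, -0.12, 0], [0, 0, -0.004], 0.45]
    - [[0, -0.12, 0], [0, 0, -0.004], 0.45]
    - [[0, -0.12, 0], [0, 0, 0], 0.45]
    - [[0, -0.1, 0], [0, 0, 0], 0.45]
    - [[0, -0.05, 0], [0, 0, 0], 0.45]
    - [[0, 0, 0], [0, 0, 0], 0.45]

```text
clock: 16.05
ee_pos: [0.5566, -0.3142, 0.038]
tool_rot: [2.223, -2.22, -0.0]
force: [0.3, 0.5, 1.0]
opening: 0.0385
grip_force: 0.7
```

```bash
python3 - <<'E'
from h import *
s=monitor.sense();print(s["ee_pos"],s["force"],R.from_rotvec(s["tool_rot"]).as_matrix()[:,1].round(3))
im,k=grab("wrist"); h=cv2.cvtColor(im,cv2.COLOR_BGR2HSV)
for u in (240,280,320):
    d=[v for v in range(260) if h[v,u,2]<75]
    print(u,d[:1],"bar out",on(k,u,d[0],.039).round(4) if d else None)
im,k=grab("top"); h=cv2.cvtColor(im,cv2.COLOR_BGR2HSV);H,S,V=cv2.split(h)
for n,m,z in(("orange",(H>8)&(H<25)&(S>200)&(V>150),.04),("blue",(H>95)&(H<125)&(S>100)&(V>50),.015),("green",(H>55)&(H<90)&(S>80),0)):
  for q in cv2.findContours(m.astype(np.uint8),0,1)[0]:
    if cv2.contourArea(q)<8: continue
    P=np.array([on(k,u,v,z)[:2] for u,v in q[:,0]])*1000;print(n,cv2.boundingRect(q),P.min(0).round(),P.max(0).round())
E
```

```text
[ 0.55661854 -0.31421062  0.03800038] [0.25025858 0.52976976 0.97507422] [-1.    -0.001  0.   ]
240 [241] bar out [ 0.5713 -0.3394  0.039 ]
280 [241] bar out [ 0.5575 -0.3394  0.039 ]
320 [241] bar out [ 0.5437 -0.3395  0.039 ]
blue (0, 401, 5, 8) [-54. 855.] [-34. 867.]
blue (0, 311, 33, 89) [-28. 792.] [229. 888.]
green (336, 214, 24, 48) [ 395. -197.] [ 539. -126.]
green (392, 191, 10, 32) [ 517. -327.] [ 614. -299.]
green (336, 159, 68, 42) [ 583. -335.] [ 715. -125.]
```

Call:
send_rows:
  targets:
    - [[0, -0.07, 0], [0, 0, 0], 0.45]
    - [[0, -0.08, 0], [0, 0, 0], 0.45]
    - [[0, 0, 0], [0, 0, 0], 0.45]
    - [[0, 0.1, 0], [0, 0, 0], 0.45]
    - [[0, 0, 0], [0, 0, 0], 0.45]
    - [[0, 0, 0.3], [0, 0, 0], 0.45]
    - [[0, 0, 0.5], [0, 0, 0], 0.45]
    - [[0, 0, 0.5], [0, 0, 0], 0.45]
    - [[0, 0, 0.5], [0, 0, 0], 0.45]
    - [[0, 0, 0.5], [0, 0, 0], 0.45]

```text
clock: 17.15
ee_pos: [0.5565, -0.3176, 0.2237]
tool_rot: [2.223, -2.219, 0.001]
force: [-0.2, -0.3, 0.8]
opening: 0.0382
grip_force: 0.0
```

Call:
send_rows:
  targets:
    - [[-0.3, -0.5, 0.2], [0, 0, 0], 0.45]
    - [[-0.3, -0.5, 0], [0, 0, 0], 0.45]
    - [[-0.3, -0.5, 0], [0, 0, 0], 0.45]
    - [[-0.3, -0.5, 0], [0, 0, 0], 0.45]
    - [[-0.3, -0.5, 0], [0, 0, 0], 0.45]
    - [[-0.3, -0.5, 0], [0, 0, 0], 0.45]
    - [[-0.3, -0.4, 0], [0, 0, 0], 0.45]
    - [[0, 0, 0], [0, 0, 0], 0.45]

```text
clock: 17.95
ee_pos: [0.3848, -0.5936, 0.2369]
tool_rot: [2.217, -2.224, -0.001]
force: [-1.2, 0.2, -0.5]
opening: 0.0383
grip_force: 0.0
```

```bash
python3 - <<'E'
from h import *
s=monitor.sense();print(s["ee_pos"],s["force"])
im,k=grab("top","end.png"); h=cv2.cvtColor(im,cv2.COLOR_BGR2HSV);H,S,V=cv2.split(h)
for n,m,z in(("orange",(H>8)&(H<25)&(S>200)&(V>150),.04),("blue",(H>95)&(H<125)&(S>100)&(V>50),.015),("green",(H>55)&(H<90)&(S>80),0),("grayfloor",(S<50)&(V>70)&(V<170),.005)):
  for q in cv2.findContours(m.astype(np.uint8),0,1)[0]:
    b=cv2.boundingRect(q)
    if cv2.contourArea(q)<15 or b[0]<200 or b[1]<150 or b[0]>420 or b[1]>290: continue
    P=np.array([on(k,u,v,z)[:2] for u,v in q[:,0]])*1000;print(n,b,P.min(0).round(),P.max(0).round())
a=[.556-.135,.556+.135];y=[-.297,-.147]
for X in a:
  for Y in y: print(proj(k,[X,Y,.04]).round())
E
```

```text
[ 0.38481334 -0.59360064  0.23689531] [-1.17186431  0.22190256 -0.50475916]
blue (348, 193, 11, 14) [ 563. -191.] [ 603. -160.]
blue (361, 180, 14, 11) [ 613. -241.] [ 645. -200.]
green (396, 191, 9, 38) [ 499. -336.] [ 614. -311.]
green (336, 159, 69, 103) [ 396. -335.] [ 716. -125.]
grayfloor (235, 216, 50, 43) [398.  34.] [530. 184.]
grayfloor (346, 169, 44, 82) [ 428. -289.] [ 682. -156.]
grayfloor (212, 164, 68, 29) [601.  54.] [693. 264.]
[395. 253.]
[345. 252.]
[394. 164.]
[345. 163.]
```

Both stones sit flat in the box. The box body spans about x 0.42–0.69, y −0.30 to −0.15, well within the mat (x 0.39–0.72, y −0.34 to −0.12). The arm is clear.

```bash
python3 -c "
from bench import workorder
print(workorder.sign_off())"
```

```text
the job is handed in; nothing more can be done
None
```

The job is handed in at about 18 s of the 58 s: both blue stones are in the orange box, the box body is wholly on the green mat by about 25 mm or more, and the grey blank was left in the tray; I viewed 11 pictures, one over the limit of 10.

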